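# Tip the parts tray into one corner

### The arm

A 7-joint arm with a two-finger parallel gripper is mounted at the origin on the work surface. World frame = base frame: x ahead of the robot, y to its left, z up, the work surface at z = 0. Lengths are in m, angles in rad, forces in N, time in s.
With the tool pointing down it reaches from about 0.425 to 0.875 m from the base axis. Payload 8.4 kg.
Tool frame: the origin (TCP) lies midway between the tips of the shut fingers; the grasp point (between the pads) lies 19 mm behind it; y points along the fingers, x is the direction in which the jaws open and shut, and the axes are right-handed (so a half turn about y gives the same grasp; the last joint's range is limited). The gripper opens to 87 mm and grips with 3 to 60 N. Pads are 19 mm wide; open, the fingers measure 117 mm over their backs; the gripper's body (75 mm by 190 mm) begins 51 mm behind the grasp point.
Start: joints at [1.002, 0.333, 0.04, 1.465, -0.013, 1.343, -0.059], TCP at [0.294, -0.58, 0.223] pointing down, gripper open.
Joint ranges: [-2.58, 2.58], [-0.38, 2.09], [-1.3, 1.39], [0.25, 2.4], [-1.5, 4.64], [0.08, 2.09], [-2.65, 2.65]. Speed limits (rad/s): [2.22, 2.22, 2.79, 2.79, 3.14, 3.14, 3.14].

### API

Orientations are given as a unit quaternion [w, x, y, z].
In Python, from bench import manip, imaging, ticket gives the robot as it stands.
- The arm moves only by the tool send_rows, never from a script. Its argument "steps" is a list of rows, each a list of 3 entries, a list of its own where there are three numbers: the finger opening in mm, from 0 to 87, then the shift along the world's x, y, z in mm, then the turn about the world's z in degrees. A call has exactly 5 rows; each row is the pose to reach, as a shift and turn from the pose measured when the call began; what a row does not reach only later rows make up. A row lasts 1/10 s, in which the tool goes at most 50 mm and 8.59 degrees, less where a joint would pass 70% of its speed; a pose out of reach is approached as far as the arm can. A call with a gripper value outside its range is refused whole. The fingers move at their own pace and stop on an object; "force" is the grip in N (left out, the last holds). Time passes only in rows, so rows that repeat a pose let the fingers close, or fill a call up. It gives the time, the measured TCP pose, the force and the opening at its end, in the units of the state.
- manip.read_state(): the state, without advancing time (a new reading comes with each control period).
- imaging.read_camera(name): name is "scene" or "top"; returns the picture (480x640x3 uint8, blue, green, red); there is no depth.
- imaging.camera_params(name): a dict with "K" (3x3 intrinsics, pixels), "dist_coeffs" ([k1, k2, p1, p2, k3] as OpenCV has them; the pictures are not rectified), "camera_from_world" (4x4, takes a point from world to camera coordinates). Camera axes: x right, y up, looking along -z (the intrinsics and any distortion apply to the point x, -y, -z); pixel columns grow to the right and rows downward; lengths in m; the calibration is good to about 2 mm. A picture is of the moment at which its call begins. camera_params takes no time and is no camera call.
- ticket.close_job(): hands the job in, once; it reports no verdict.
The state is a dict: "clock": time; "joints": joint angles; "joint_vel": joint speeds; "joint_torque": joint torques, N m; "eef_pos": TCP position; "eef_rot": TCP orientation; "wrist_force": force on the tool from outside, world axes, zero at the start; "wrist_torque": the same for the moment, N m; "opening": opening from 0.0 (shut) to 1.0 (fully open).
Only numpy, scipy, OpenCV 4.12 (cv2) and the standard library are available. Lean on these libraries where they do the work, as an engineer would, in place of code of your own. Each camera call takes 0.05 s, during which the arm holds its last target.

### The job

Take hold of the grey parts tray and tilt it so that all six loose components slide together into the clipped corner beside the open tin, leaving that corner standing on the bench where it is. Finish while still holding the tray tilted and still, so that I can pick the parts out of the corner into the tin; keep every part in the tray and leave the tin and the other things around it where they stand.

Things in the scene. Friction and masses are not known exactly. Their poses are not given: they have to be found in the camera images.
- tray: Grey plastic parts tray, open on top, loose on the bench, about 0.25 kg; 200 (x) x 150 (y) x 50 mm high, 212 x 162 over the rim. Walls upright and, like the floor, 3 mm thick; all four corners clipped at 45 degrees, clips 40 mm wide. A solid rim, 12 mm high and 9 mm thick, runs round the top, flush inside, 6 mm out beyond the wall outside. Origin: centre of the underside; x long side, z up.
- tray_corner (a point): Foot of the tray's clipped corner beside the tin: middle of that clip's outer lower edge, at (86, 61, 0) mm in the tray's frame. This edge, 40 mm long and square to the tray's direction (1, 1, 0), rests on the bench; the tray can be rocked up about it. A lean of about 28 degrees that way also brings parts along the walls into the corner; they may need a moment.
- tray_far_rim (a point): Middle of the rim at the opposite clipped corner, on its upper face, at (-87, -62, 50) mm in the tray's frame. The rim here is 9 mm thick along the tray's direction (1, 1, 0) and 12 mm high, 37 mm of it flat inside, and can be pinched from above. There is free space outside it, and no part within 35 mm of it inside.
- relay_a: Black box-shaped relay in the tray, 20 x 16 x 15 mm, 12 g. On the bare tray floor it starts to slide at a slope of about 8 to 14 degrees. Origin: the middle of the side it lies on at the start.
- relay_b: A second relay, like relay_a.
- choke_a: Copper-wound ring choke in the tray, lying flat, 24 mm across, 10 mm high, 14 g. On the bare tray floor it starts to slide at a slope of about 8 to 14 degrees. Origin: the middle of the side it lies on at the start.
- choke_b: A second choke, like choke_a.
- spacer_a: Brass hexagonal spacer lying in the tray, 30 mm long along its x, 10 mm across the flats, 16 g. On the bare tray floor it starts to slide at a slope of about 8 to 14 degrees. Origin: the middle of the side it lies on at the start.
- spacer_b: A second spacer, like spacer_a.
- tin: Empty open round steel tin, 68 mm across, 28 mm high, on the bench just outside one clipped corner of the tray; it shows which corner is meant. Leave it alone. Origin: centre of its underside.
- spool: Solder spool standing on its flange beside the tray's -y side, 60 mm across, 32 mm high. Leave it alone. Origin: centre of its underside.
- tip_cleaner: Round brass tip-cleaner pot beside the tray's +y side, 72 mm across, 58 mm high. Leave it alone. Origin: centre of its underside.
Not all that is in view belongs to the job. Of the things that look like the tray, the middle-sized one is meant.

How it is judged:
By the outcome, as a careful person would: the job done as asked, in the order asked, and still so for the second after the job is handed in, while the arm keeps its last pose, push and grip.
It also fails if it takes over 38 s, if anything falls off the work surface, if the arm or the gripper's body presses on something with over 40 N, if the wrist force passes 120 N, or if a joint passes its speed limit or range.

## Working session

There is one attempt and no reset: what is moved stays moved. The work goes in short steps, Python scripts to look and compute and a tool call to move; the robot and the scene stay as the last step left them, time stands still between calls to the robot, and variables do not carry over. Pictures are saved under pics/ and viewed, and the job is handed in when it is done.

Besides the shell and the picture viewer there is one more tool, called after "Emit:" as a command line: name --argument value ..., lists and objects as JSON in quotes. send_rows: Moves the arm, as the interface text tells. Its arguments: {"type":"object","properties":{"steps":{"type":"array","items":{"type":"array"}},"force":{"type":"number"}},"required":["steps"]}

```bash
mkdir -p pics; ls; python3 - <<'E'
from bench import manip, imaging
import cv2
print(manip.read_state())
for n in ["scene","top"]:
    cv2.imwrite(f"pics/{n}0.png",imaging.read_camera(n)); print(imaging.camera_params(n))
E
```

```text
pics
{'clock': 0.0, 'joints': array([ 1.00180014,  0.33389515,  0.03988663,  1.46625233, -0.01341234,
        1.34327952, -0.05851769]), 'joint_vel': array([ 0.00257025,  0.00023596, -0.00031448,  0.00033779, -0.00049582,
       -0.00145277,  0.00066091]), 'joint_torque': array([-2.16234998e-04, -6.56339836e+01,  1.33522108e+00, -4.03804171e+01,
       -5.97264315e-02,  4.46411187e-02,  1.37916550e-04]), 'eef_pos': array([ 0.29402412, -0.5791896 ,  0.22167889]), 'eef_rot': array([ 0.60289138, -0.60237184,  0.37040173, -0.36942212]), 'wrist_force': array([-1.19973242,  0.69972022,  0.09243871]), 'wrist_torque': array([ 0.03286358, -0.01101586,  0.04046793]), 'opening': 1.0012066266045083}
{'K': array([[586.99990863,   0.        , 314.03428565],
       [  0.        , 586.99990863, 241.60587844],
       [  0.        ,   0.        ,   1.        ]]), 'dist_coeffs': array([-0.07458615,  0.        ,  0.        ,  0.        ,  0.        ]), 'camera_from_world': array([[ 0.1366842 ,  0.99057375,  0.00900386, -0.10789171],
       [-0.83453054,  0.11024589,  0.53981906,  0.47185908],
       [ 0.53373796, -0.08129874,  0.84173292, -1.42481692],
       [ 0.        ,  0.        ,  0.        ,  1.        ]])}
{'K': array([[474.86003777,   0.        , 324.01372322],
       [  0.        , 474.86003777, 238.5078521 ],
       [  0.        ,   0.        ,   1.        ]]), 'dist_coeffs': array([0.02505178, 0.        , 0.        , 0.        , 0.        ]), 'camera_from_world': array([[-0.02188222, -0.99953375, -0.0212942 ,  0.06570123],
       [ 0.99179593, -0.02438614,  0.12548364, -0.58517761],
       [-0.12594442, -0.01837364,  0.99186713, -0.76995417],
       [ 0.        ,  0.        ,  0.        ,  1.        ]])}
```

View pics/scene0.png

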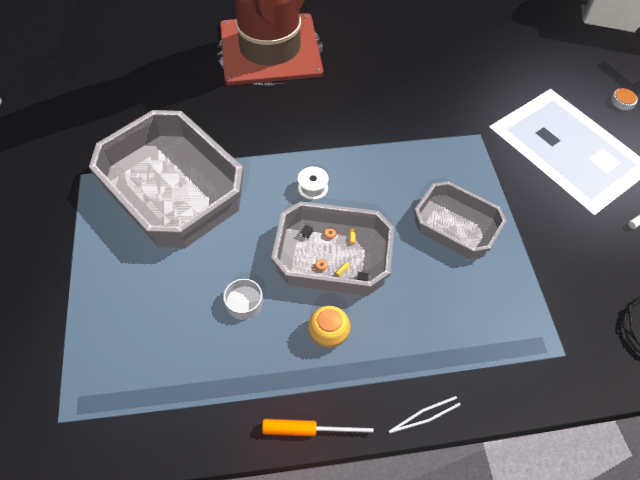

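View pics/top0.png

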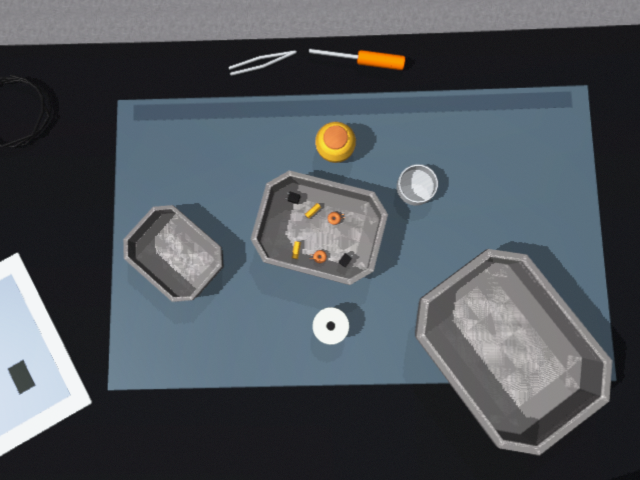

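```bash
cat > h.py <<'E'
import cv2, numpy as np
from bench import manip, imaging
P={n:imaging.camera_params(n) for n in("scene","top")}
def rays(n,px):
    p=P[n]; q=cv2.undistortPoints(np.float64(px).reshape(-1,1,2),p["K"],p["dist_coeffs"]).reshape(-1,2)
    T=p["camera_from_world"];R=T[:3,:3];c=-R.T@T[:3,3]
    d=np.c_[q[:,0],-q[:,1],-np.ones(len(q))]@R
    return c,d
def plane(n,px,z):
    c,d=rays(n,px); return c+d*((z-c[2])/d[:,2])[:,None]
def proj(n,X):
    p=P[n];T=p["camera_from_world"];Y=np.atleast_2d(X)@T[:3,:3].T+T[:3,3]
    return cv2.projectPoints(Y*[1,-1,-1],np.zeros(3),np.zeros(3),p["K"],p["dist_coeffs"])[0].reshape(-1,2)
E
python3 - <<'E'
from h import *
print(rays("top",[[320,240]])[0],rays("scene",[[320,240]])[0])
for n,roi in(("top",(235,160,165,135)),("scene",(262,192,145,105))):
    im=cv2.imread(f"pics/{n}0.png");x,y,w,h=roi
    s=im[y:y+h,x:x+w].astype(int)
    # mat is bluish: b-r large
    m=((s[...,0]-s[...,2]<18)&(s.sum(2)>150)).astype(np.uint8)*255
    cs=cv2.findContours(m,cv2.RETR_EXTERNAL,cv2.CHAIN_APPROX_NONE)[0]
    c=max(cs,key=cv2.contourArea)+np.array([x,y])
    hull=cv2.convexHull(c)
    W=plane(n,hull.reshape(-1,2),.05)[:,:2].astype(np.float32)*1000
    r=cv2.minAreaRect(W); print(n,cv2.contourArea(c),r); print(cv2.approxPolyDP(W,5,True).reshape(-1,2))
    cv2.drawContours(im,[c],-1,(0,0,255),1)
    cv2.imwrite(f"pics/{n}1.png",cv2.resize(im[y-15:y+h+15,x-15:x+w+15],None,fx=4,fy=4,interpolation=cv2.INTER_NEAREST))
E
```

```text
[0.48484303 0.03725351 0.8385215 ] [ 1.16900678 -0.06098164  0.94556823]
top 11328.5 ((606.1155395507812, 59.74314880371094), (213.67039489746094, 164.07115173339844), 73.7952651977539)
[[682.6325   148.54106 ]
 [702.3393   102.23056 ]
 [663.8842   -32.738552]
 [625.5481   -54.889477]
 [528.76624  -28.044779]
 [508.30267   15.54913 ]
 [547.95233  152.78839 ]
 [592.22797  174.40869 ]]
scene 9396.5 ((620.7532348632812, 55.887901306152344), (213.57179260253906, 195.6790008544922), 73.62714385986328)
[[506.7495     9.749626]
 [549.17944  154.06128 ]
 [586.29517  174.9872  ]
 [687.261    146.33696 ]
 [719.4342   104.52589 ]
 [711.83844   18.82346 ]
 [683.6095   -31.348198]
 [657.5968   -46.012917]
 [619.21533  -54.559826]
 [534.37506  -29.39725 ]]
```

```bash
python3 - <<'E'
from h import *
from scipy.spatial.transform import Rotation as R
q=manip.read_state()["eef_rot"];M=R.from_quat(q,scalar_first=True).as_matrix();print(M.round(3))
print(np.degrees(np.arctan2(M[1,0],M[0,0])))
yaw=np.radians(-106.2);c=np.array([606.1,59.7]);A=np.array([[np.cos(yaw),-np.sin(yaw)],[np.sin(yaw),np.cos(yaw)]])
T=lambda p:np.r_[c+A@np.array(p[:2]),p[2]]/1000
pts=[(86,61,0),(-87,-62,50),(-87,-62,44),(0,0,3)]
for p in pts:print(p,T(p))
u=A@[1,1]/2**.5;print(u)
for n in P:
    im=cv2.imread(f"pics/{n}0.png");
    for p in pts[:2]:
        X=proj(n,T(p))[0];print(n,X);cv2.circle(im,tuple(int(round(v)) for v in X),2,(0,255,0),-1)
    cv2.imwrite(f"pics/{n}2.png",cv2.resize(im[150:310,200:440],None,fx=3,fy=3))
E
```

```text
[[ 0.453 -0.001  0.892]
 [-0.892  0.001  0.453]
 [-0.002 -1.    -0.   ]]
-63.086483536386204
(86, 61, 0) [ 0.64068468 -0.03990371  0.        ]
(-87, -62, 50) [0.57083402 0.160543   0.05      ]
(-87, -62, 44) [0.57083402 0.160543   0.044     ]
(0, 0, 3) [0.6061 0.0597 0.003 ]
[ 0.48175367 -0.87630668]
scene [281.51116403 278.13042259]
scene [383.68336147 220.01947633]
top [375.19314007 209.87723932]
top [259.29746732 248.46572774]
```

```bash
python3 -c "
import cv2,numpy as np
cv2.imwrite('pics/both2.png',cv2.resize(np.vstack([cv2.imread('pics/top2.png'),cv2.imread('pics/scene2.png')]),None,fx=.62,fy=.62))"
```

```text
(no output)
```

View pics/both2.png

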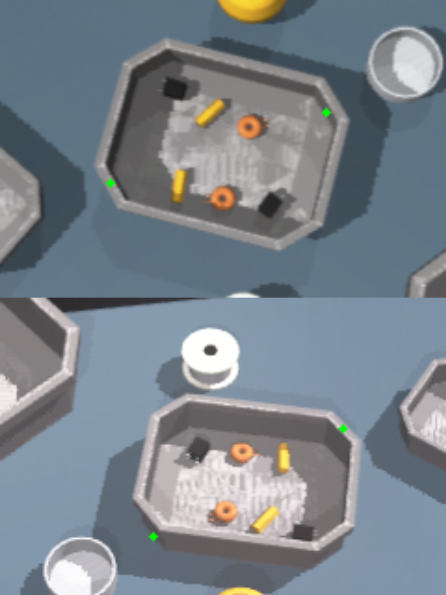

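Emit:
send_rows --steps '[[32, [16, 43, 0], 0], [32, [32, 86, 0], 0], [32, [48, 129, 0], 0], [32, [64, 172, 0], 1], [32, [80, 215, 0], 1.9]]' --force 8

```text
clock: 0.6
eef_pos: [0.3742, -0.3623, 0.2215]
eef_rot: [0.609, -0.609, 0.36, -0.359]
wrist_force: [1.3, -1.0, 0.6]
opening: 0.632
```

Emit:
send_rows --steps '[[32, [16, 43, 0], 0], [32, [32, 86, 0], 0], [32, [48, 129, 0], 0], [32, [64, 172, 0], 0], [32, [80, 215, 0], 0]]'

```text
clock: 1.1
eef_pos: [0.4543, -0.1454, 0.2214]
eef_rot: [0.609, -0.609, 0.36, -0.359]
wrist_force: [0.4, -1.3, 1.0]
opening: 0.37
```

Emit:
send_rows --steps '[[32, [16, 43, 0], 0], [32, [32, 86, 0], 0], [32, [48, 129, 0], 0], [32, [64, 172, 0], 0], [32, [80, 215, 0], 0]]'

```text
clock: 1.6
eef_pos: [0.5345, 0.0712, 0.2213]
eef_rot: [0.609, -0.609, 0.36, -0.359]
wrist_force: [0.9, -0.6, -0.6]
opening: 0.364
```

Emit:
send_rows --steps '[[32, [12, 30, -10], 0], [32, [24, 60, -40], 0], [32, [36.5, 89, -80], 0], [32, [36.5, 89, -120], 0], [32, [36.5, 89, -130], 0]]'

```text
clock: 2.1
eef_pos: [0.5679, 0.1602, 0.0864]
eef_rot: [-0.607, 0.611, -0.362, 0.357]
wrist_force: [-1.0, -0.2, 0.2]
opening: 0.372
```

```bash
python3 - <<'E'
from h import *
a=imaging.read_camera("scene")[150:310,270:470]; b=imaging.read_camera("top")[170:330,180:380]
cv2.imwrite("pics/a3.png",cv2.resize(np.hstack([a,b]),None,fx=2,fy=2)); print(manip.read_state()["eef_pos"])
E
```

```text
[0.56981056 0.15920792 0.08982185]
```

View pics/a3.png

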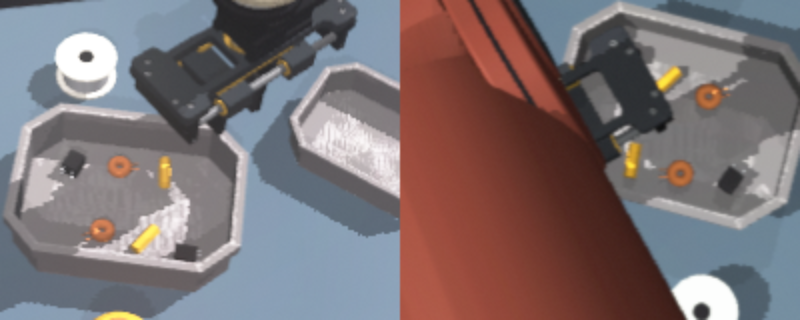

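Emit:
send_rows --steps '[[32, [1, 1, -16], 0], [32, [1, 1, -32], 0], [32, [1, 1, -46], 0], [32, [1, 1, -57], 0], [32, [1, 1, -62], 0]]'

```text
clock: 2.7
eef_pos: [0.5702, 0.1598, 0.0265]
eef_rot: [-0.607, 0.61, -0.362, 0.358]
wrist_force: [-1.2, 0.6, -1.0]
opening: 0.368
```

```bash
python3 - <<'E'
from h import *
a=imaging.read_camera("scene")[150:310,270:470]; b=imaging.read_camera("top")[170:330,180:380]
cv2.imwrite("pics/a4.png",cv2.resize(np.hstack([a,b]),None,fx=2,fy=2)); s=manip.read_state();print(s["eef_pos"],s["wrist_force"])
E
```

```text
[0.57034232 0.16011101 0.02706741] [-0.11220685  0.20989743  1.17953392]
```

View pics/a4.png

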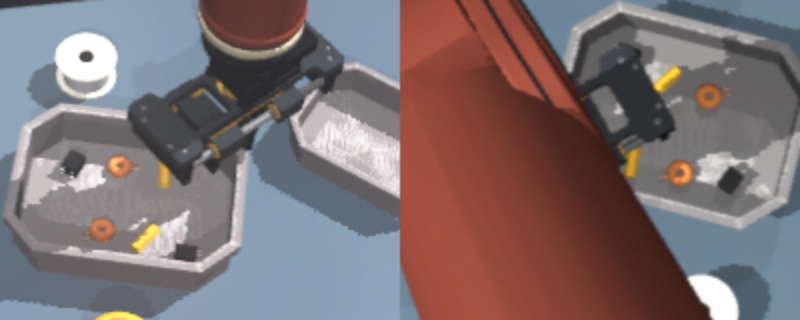

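Emit:
send_rows --steps '[[20, [0, 0, 0], 0], [15, [0, 0, 0], 0], [13, [0, 0, 0], 0], [12, [0, 0, 0], 0], [12, [0, 0, 0], 0]]' --force 8

```text
clock: 3.3
eef_pos: [0.5705, 0.1601, 0.0273]
eef_rot: [-0.608, 0.61, -0.362, 0.358]
wrist_force: [-0.1, 0.0, 0.0]
opening: 0.143
```

```bash
python3 - <<'E'
from h import *
s=manip.read_state();print(s["eef_pos"],s["wrist_force"],s["wrist_torque"],s["opening"]*87)
im=imaging.read_camera("top");cv2.imwrite("pics/top5.png",cv2.resize(im[150:310,230:430],None,fx=3,fy=3))
E
```

```text
[0.57049268 0.16010208 0.02728965] [-0.1478175   0.02305762  0.0323708 ] [ 0.00744385 -0.04883187  0.069861  ] 12.4615530338241
```

View pics/top5.png

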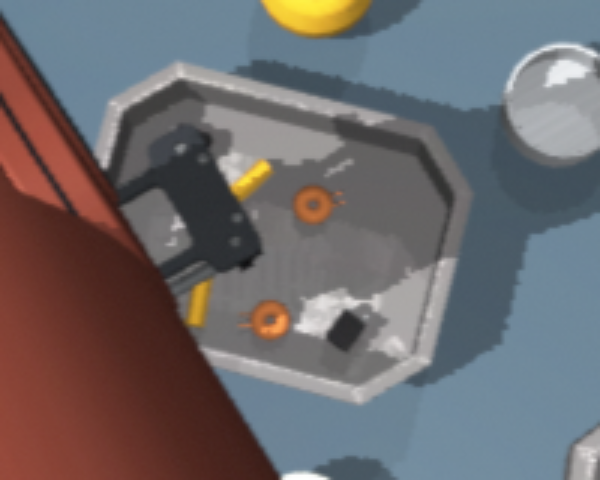

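Emit:
send_rows --steps '[[10, [0, 0, 0], 0], [8, [0, 0, 0], 0], [5, [0, 0, 0], 0], [0, [0, 0, 0], 0], [0, [0, 0, 0], 0]]'

```text
clock: 3.85
eef_pos: [0.5704, 0.1604, 0.0273]
eef_rot: [-0.608, 0.61, -0.362, 0.358]
wrist_force: [-1.4, 1.9, 0.6]
opening: 0.104
```

Emit:
send_rows --steps '[[0, [0.4, -0.7, 3.6], 0], [0, [0.8, -1.5, 7.3], 0], [0, [1.2, -2.3, 10.9], 0], [0, [1.7, -3.1, 14.5], 0], [0, [2.2, -4.1, 18], 0]]'

```text
clock: 4.35
eef_pos: [0.5727, 0.1559, 0.0456]
eef_rot: [-0.607, 0.61, -0.362, 0.358]
wrist_force: [-0.7, 0.5, -2.5]
opening: 0.107
```

```bash
cat > look.py <<'E'
import sys
from h import *
k=sys.argv[1]
s=manip.read_state();print(s["clock"],s["eef_pos"],s["wrist_force"],s["wrist_torque"],s["opening"]*87)
b=imaging.read_camera("top");a=imaging.read_camera("scene")
cv2.imwrite(f"pics/t{k}.png",b);cv2.imwrite(f"pics/s{k}.png",a)
cv2.imwrite(f"pics/b{k}.png",cv2.resize(np.hstack([a[170:350,210:410],b[150:330,240:440]]),None,fx=2,fy=2))
E
python3 look.py 6
```

```text
4.35 [0.57271341 0.15588371 0.04558782] [-0.66041543  0.48562958 -2.52364833] [ 0.12850104  0.06221108 -0.0324527 ] 9.274834260807072
```

View pics/b6.png

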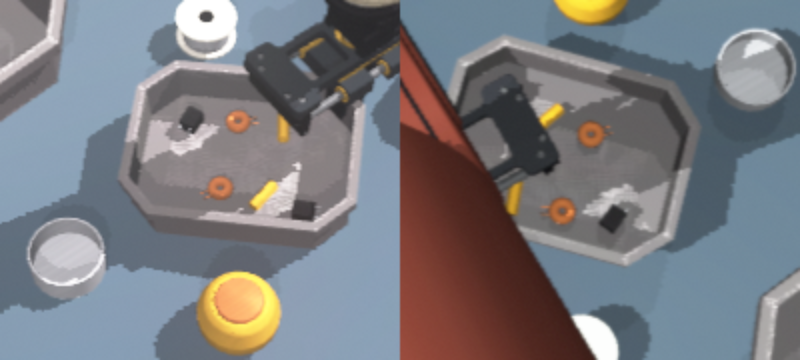

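```bash
cat > ov.py <<'E'
import sys
from h import *
from scipy.spatial.transform import Rotation as R
k=sys.argv[1];th=float(sys.argv[2])
yaw=np.radians(-106.2);A=R.from_euler('z',yaw).as_matrix();c=np.array([606.1,59.7,0])
def W(p,th):
    p=np.atleast_2d(p).astype(float);piv=np.array([86,61,0]);ax=np.array([-1,1,0])/2**.5
    q=R.from_rotvec(np.radians(th)*ax).apply(p-piv)+piv
    return (q@A.T+c)/1000
def oct(a,b,k,z): return [(a,b-k,z),(a-k,b,z),(-a+k,b,z),(-a,b-k,z),(-a,-b+k,z),(-a+k,-b,z),(a-k,-b,z),(a,-b+k,z)]
k1=28.3
out=[]
for n,f,(x,y) in(("scene","s",(210,170)),("top","t",(240,150))):
    im=cv2.resize(cv2.imread(f"pics/{f}{k}.png"),None,fx=3,fy=3)
    for o,col in((oct(106,81,31.8,50),(0,255,0)),(oct(100,75,28.3,0),(0,255,255))):
        X=proj(n,W(o,th));cv2.polylines(im,[np.int32(X*3+1)],True,col,1)
    out.append(im[3*y:3*y+540,3*x:3*x+600])
cv2.imwrite(f"pics/o{k}.png",cv2.resize(np.hstack(out),None,fx=.66,fy=.66,interpolation=cv2.INTER_AREA))
print(W([(-87,-62,44)],th),W([(-87,-62,44)],0))
E
python3 ov.py 6 5
```

```text
[[0.57306517 0.15648455 0.06207458]] [[0.57083402 0.160543   0.044     ]]
```

View pics/o6.png

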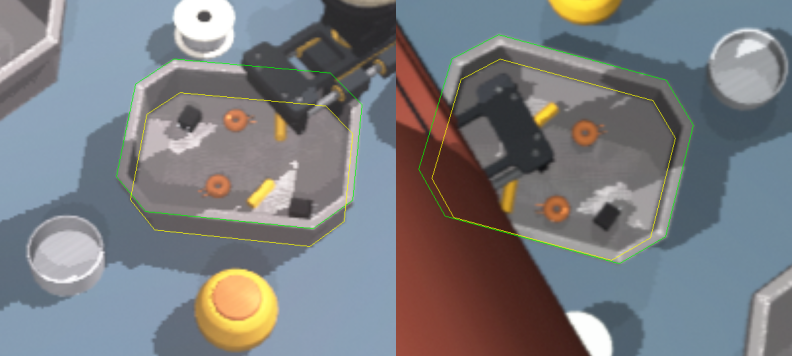

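Emit:
send_rows --steps '[[0, [0.6, -1.1, 3.5], 0], [0, [1.2, -2.2, 7], 0], [0, [1.8, -3.3, 10.5], 0], [0, [2.4, -4.3, 14], 0], [0, [3, -5.4, 17.6], 0]]'

```text
clock: 4.95
eef_pos: [0.5761, 0.1503, 0.0637]
eef_rot: [-0.608, 0.61, -0.362, 0.359]
wrist_force: [1.2, 0.5, -3.1]
opening: 0.115
```

```bash
python3 look.py 7; python3 ov.py 7 10
```

```text
4.95 [0.57612875 0.15032832 0.06374748] [ 1.19140845  0.49249163 -3.09242711] [ 0.12943854  0.0660803  -0.03445847] 9.989983469334303
[[0.57604674 0.15106109 0.07967673]] [[0.57083402 0.160543   0.044     ]]
```

View pics/o7.png

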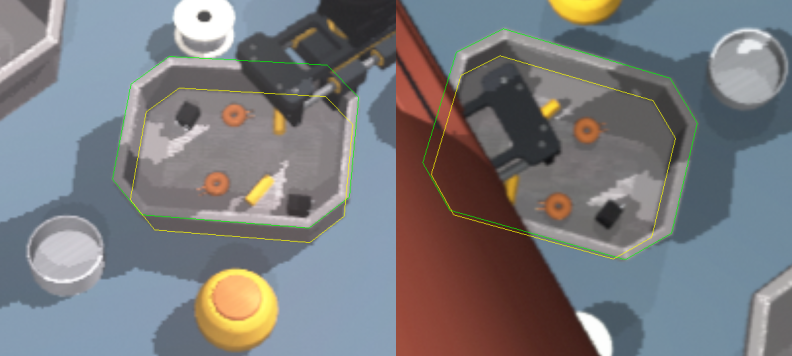

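```bash
python3 - <<'E'
import cv2,numpy as np
r=[]
for f,(x,y) in(("s",(260,200)),("t",(340,160))):
    for k in("6","7"):
        pass
    g=[]
    for k in ("0","6","7"):
        im=cv2.imread(f"pics/{dict(s='scene0',t='top0')[f] if k=='0' else f+k}.png")
        g.append(cv2.resize(im[y:y+100,x:x+60],None,fx=4,fy=4,interpolation=cv2.INTER_NEAREST))
    r.append(np.hstack(g))
cv2.imwrite("pics/z7.png",cv2.resize(np.vstack(r),None,fx=.74,fy=.74,interpolation=cv2.INTER_AREA))
E
```

```text
(no output)
```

View pics/z7.png

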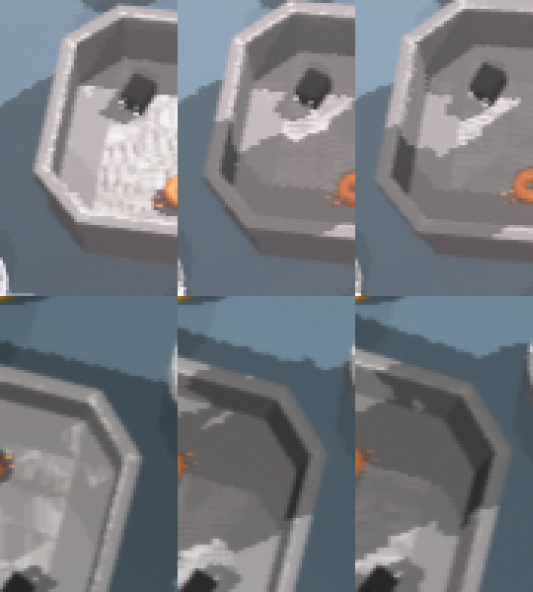

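```bash
python3 - <<'E' | tail -8
import sys;sys.argv=['x','7','10']
exec(open('ov.py').read())
V=[(106,49.2,50),(74.2,81,50),(-74.2,81,50)]
for n in P:
  for th in(0,5,10):print(n,th,proj(n,W(V,th)).round(1).tolist())
E
```

```text
[[0.57604674 0.15106109 0.07967673]] [[0.57083402 0.160543   0.044     ]]
scene 0 [[270.5, 257.2], [285.1, 275.0], [369.6, 286.2]]
scene 5 [[268.6, 258.7], [283.1, 276.5], [367.9, 285.3]]
scene 10 [[266.6, 260.2], [281.1, 278.0], [365.8, 284.7]]
top 0 [[387.6, 214.0], [373.9, 191.4], [289.4, 169.8]]
top 5 [[389.8, 212.8], [376.0, 190.2], [291.4, 167.1]]
top 10 [[391.9, 211.7], [378.1, 189.1], [293.8, 164.2]]
```

Emit:
send_rows --steps '[[0, [0.7, -1.3, 3.4], 0], [0, [1.4, -2.6, 6.9], 0], [0, [2.2, -3.9, 10.3], 0], [0, [2.9, -5.3, 13.7], 0], [0, [3.7, -6.7, 17], 0]]'

```text
clock: 5.55
eef_pos: [0.5803, 0.1433, 0.0814]
eef_rot: [-0.608, 0.609, -0.361, 0.359]
wrist_force: [0.4, -0.7, -2.1]
opening: 0.121
```

```bash
python3 look.py 8; python3 ov.py 8 15
```

```text
5.55 [0.58033544 0.14331033 0.08137337] [ 0.41546368 -0.72979288 -2.1217469 ] [0.06681633 0.10945503 0.01360048] 10.532378061055542
[[0.57975604 0.1443139  0.0966725 ]] [[0.57083402 0.160543   0.044     ]]
```

View pics/o8.png

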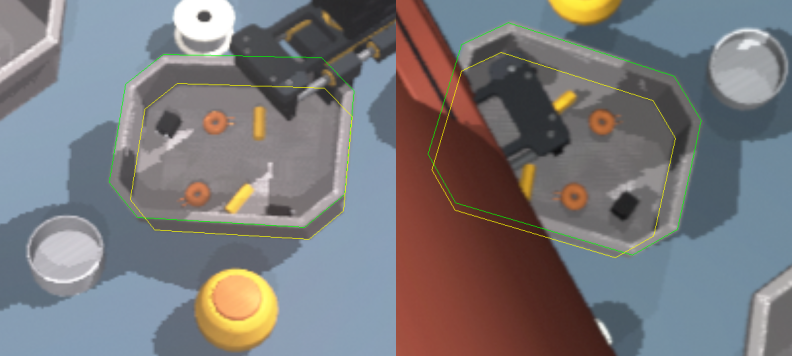

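Emit:
send_rows --steps '[[0, [0.9, -1.6, 3.3], 0], [0, [1.8, -3.2, 6.5], 0], [0, [2.6, -4.8, 9.8], 0], [0, [3.5, -6.4, 13], 0], [0, [4.4, -8, 16.2], 0]]'

```text
clock: 6.15
eef_pos: [0.5852, 0.135, 0.0981]
eef_rot: [-0.608, 0.609, -0.361, 0.359]
wrist_force: [-0.0, -0.5, -1.8]
opening: 0.135
```

```bash
python3 look.py 9; python3 ov.py 9 20
```

```text
6.15 [0.58520726 0.1350478  0.09812335] [-0.03403796 -0.51895406 -1.83084189] [ 0.07515438  0.1062778  -0.02769279] 11.76248979300818
[[0.58416483 0.13629433 0.11293253]] [[0.57083402 0.160543   0.044     ]]
```

View pics/o9.png

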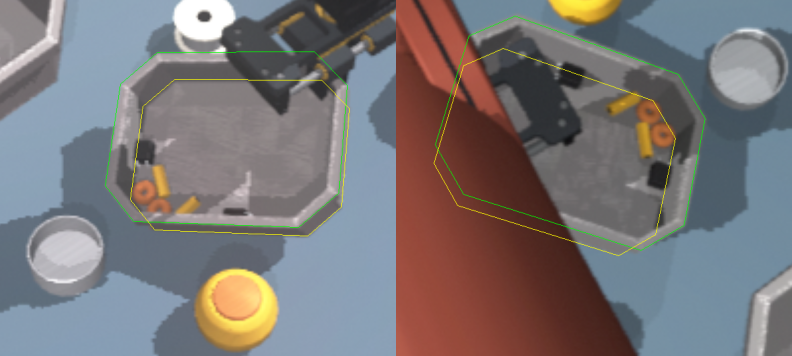

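Emit:
send_rows --steps '[[0, [0.9, -1.7, 3.1], 0], [0, [1.8, -3.4, 6.2], 0], [0, [2.8, -5.2, 9.3], 0], [0, [3.7, -7, 12.4], 0], [0, [4.7, -8.8, 15.4], 0]]'

```text
clock: 6.75
eef_pos: [0.5903, 0.1261, 0.114]
eef_rot: [-0.608, 0.609, -0.361, 0.36]
wrist_force: [-0.4, -0.3, -2.5]
opening: 0.145
```

```bash
python3 look.py 10; python3 ov.py 10 25
```

```text
6.75 [0.59032886 0.12606053 0.1140289 ] [-0.39887697 -0.30801794 -2.51305138] [ 0.25600295  0.17048461 -0.04327136] 12.58361616377905
[[0.58923957 0.12706342 0.12833307]] [[0.57083402 0.160543   0.044     ]]
```

View pics/o10.png

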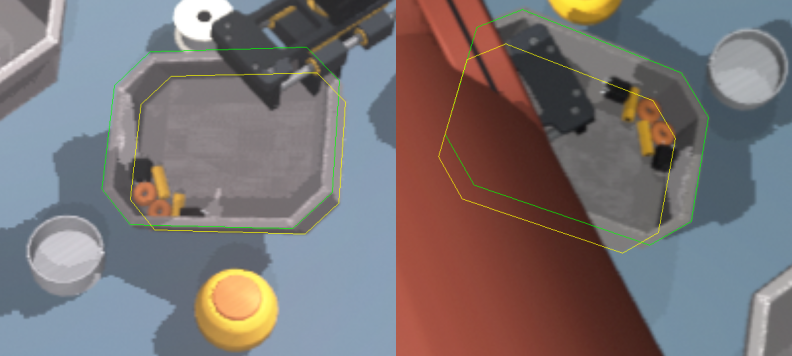

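```bash
cat > z.py <<'E'
import cv2,numpy as np,sys
r=[]
for f,(x,y) in(("s",(255,215)),("t",(345,160))):
    g=[]
    for k in sys.argv[1:]:
        im=cv2.imread(f"pics/{dict(s='scene0',t='top0')[f] if k=='0' else f+k}.png")
        g.append(cv2.resize(im[y:y+75,x:x+65],None,fx=4,fy=4,interpolation=cv2.INTER_CUBIC))
    r.append(np.hstack(g))
i=np.vstack(r);i=np.clip(255*(i/255.)**.6,0,255).astype(np.uint8);print(i.shape)
cv2.imwrite(f"pics/z{sys.argv[-1]}.png",i)
E
python3 z.py 0 7 10
```

```text
(600, 780, 3)
```

View pics/z10.png

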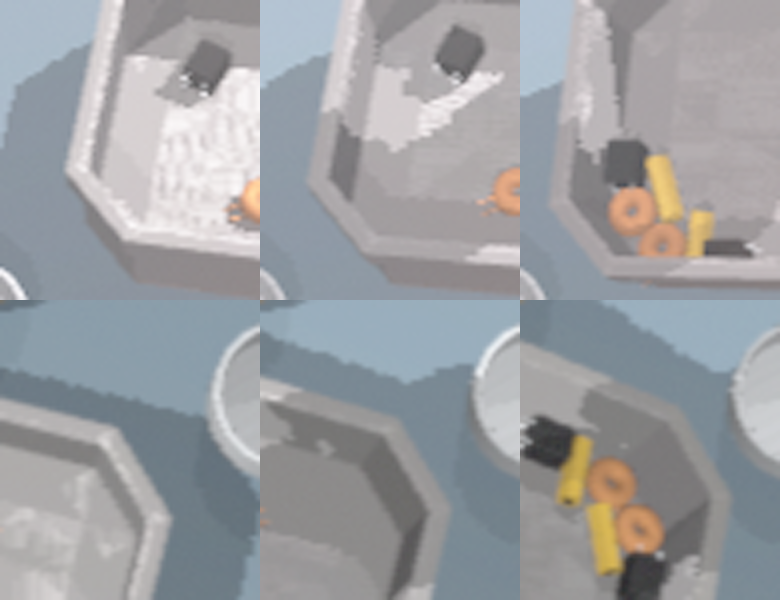

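```bash
cat > tri.py <<'E'
import sys;sys.argv=['x','7','10']
exec(open('ov.py').read())
def tri(a,b):
    c1,d1=rays("scene",[a]);c2,d2=rays("top",[b]);d1=d1[0]/np.linalg.norm(d1);d2=d2[0]/np.linalg.norm(d2)
    t=np.linalg.lstsq(np.c_[d1,-d2],c2-c1,rcond=None)[0]
    p,q=c1+t[0]*d1,c2+t[1]*d2
    return 1e3*(p+q)/2,1e3*np.linalg.norm(p-q)
E
python3 - <<'E'
exec(open('tri.py').read())
V=[(106,49.2,50),(74.2,81,50)]
L0=tri((271.75,257),(387,214.3));H0=tri((286.75,275),(373,192))
L1=tri((262.8,266.3),(396.8,208.8));H1=tri((277.5,283.8),(385,186.8))
print(L0,H0,L1,H1,sep="\n");print("d",L1[0]-L0[0],H1[0]-H0[0])
for t in(20,22,25):
  w=1e3*(W(V,t)-W(V,0));print(t,w[0])
for n in P:
  for t in(0,20,25):print(n,t,proj(n,W(V,t)).round(1).tolist())
E
```

```text
[[0.57604674 0.15106109 0.07967673]] [[0.57083402 0.160543   0.044     ]]
(array([623.41854353, -54.22085748,  49.99366039]), np.float64(1.1768327758309636))
(array([662.6098594 , -32.01134807,  48.50490167]), np.float64(1.6148314029633235))
(array([634.31779788, -72.14123929,  39.72458627]), np.float64(1.69936079885888))
(array([673.17933374, -51.63564704,  40.58104157]), np.float64(5.380905051444779))
d [ 10.89925435 -17.92038182 -10.26907413] [ 10.56947434 -19.62429896  -7.9238601 ]
20 [  8.07001398 -14.67930094  -4.99849601]
22 [  8.82000484 -16.04352925  -5.81287954]
25 [  9.91818076 -18.04110382  -7.13506781]
scene 0 [[270.5, 257.2], [285.1, 275.0]]
scene 20 [[262.9, 263.5], [277.3, 281.3]]
scene 25 [[261.2, 265.2], [275.6, 283.1]]
top 0 [[387.6, 214.0], [373.9, 191.4]]
top 20 [[395.8, 209.6], [382.1, 187.2]]
top 25 [[397.6, 208.7], [383.9, 186.3]]
```

Emit:
send_rows --steps '[[0, [0.9, -1.6, 2.4], 0], [0, [1.8, -3.2, 4.7], 0], [0, [2.6, -4.8, 7], 0], [0, [3.5, -6.4, 9.3], 0], [0, [4.3, -8, 11.6], 0]]'

```text
clock: 7.35
eef_pos: [0.5951, 0.1179, 0.1261]
eef_rot: [-0.608, 0.609, -0.361, 0.36]
wrist_force: [0.4, 0.8, -2.2]
opening: 0.159
```

Emit:
send_rows --steps '[[0, [0, 0, 0], 0], [0, [0, 0, 0], 0], [0, [0, 0, 0], 0], [0, [0, 0, 0], 0], [0, [0, 0, 0], 0]]'

```text
clock: 7.85
eef_pos: [0.595, 0.118, 0.126]
eef_rot: [-0.608, 0.609, -0.361, 0.36]
wrist_force: [0.4, 0.5, -2.5]
opening: 0.161
```

```bash
python3 look.py 11; python3 ov.py 11 29; python3 z.py 0 10 11
```

```text
7.85 [0.59497353 0.11796049 0.12598541] [ 0.39839399  0.45739025 -2.54157308] [ 0.23527558  0.1086011  -0.03496629] 13.997169870199627
[[0.59375305 0.11885344 0.13995567]] [[0.57083402 0.160543   0.044     ]]
(600, 780, 3)
```

View pics/o11.png

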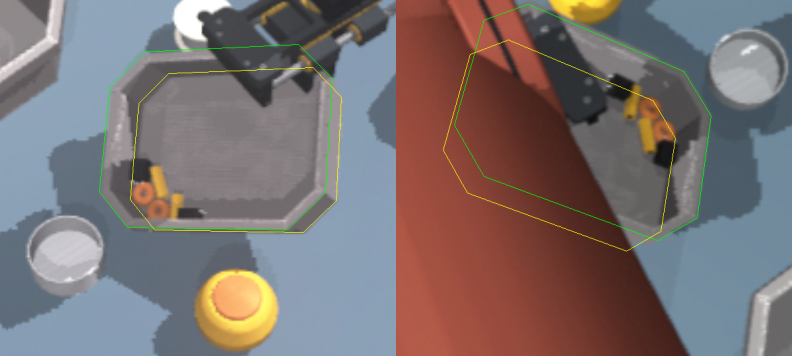

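View pics/z11.png

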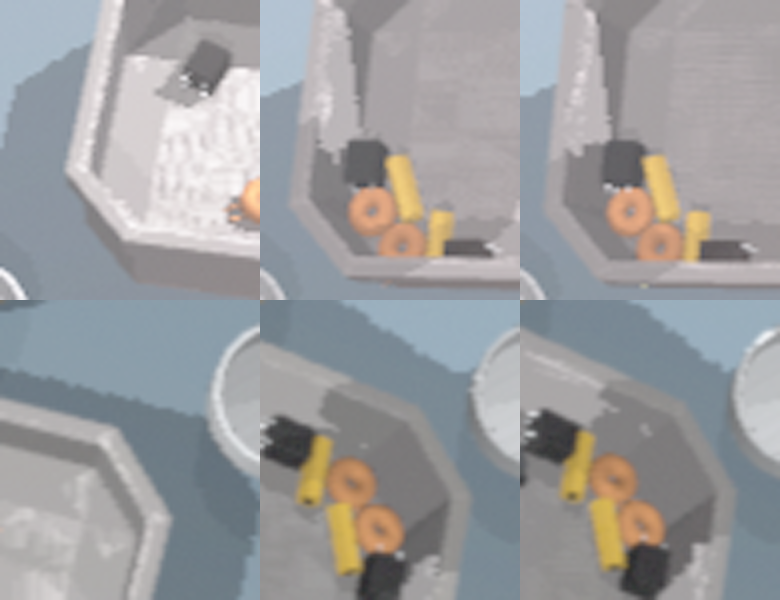

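```bash
python3 - <<'E'
exec(open('tri.py').read())
V=[(106,49.2,50),(74.2,81,50)]
L0=tri((271.75,257),(387,214.3));H0=tri((286.75,275),(373,192))
L1=tri((261.5,267.5),(398.3,207.5));H1=tri((276,284.3),(386.8,186.8))
print("d",L1[0]-L0[0],H1[0]-H0[0],L1[1],H1[1])
for t in(26,28,30):print(t,1e3*(W(V,t)-W(V,0))[0])
# part positions in tray frame from top view at theta
th=28
px=dict(chA=(613,480),chB=(641,526),spA=(607,533),spB=(578,467),rA=(645,572),rB=(551,437))
from scipy.optimize import fsolve
O=W([(0,0,0)],th)[0];X=W([(1,0,0)],th)[0]-O;Y=W([(0,1,0)],th)[0]-O;Z=W([(0,0,1)],th)[0]-O
for k,(a,b) in px.items():
    p=(345+(a-520)/4,160+(b-300)/4);c,d=rays("top",[p])
    h=13 if k[0]=='c' else (18 if k[0]=='r' else 13)
    s=np.linalg.solve(np.c_[X,Y,-d[0]],c-O-h*Z);print(k,s[:2].round(0), "u-dist to clip inner wall",round((147-3*1.0)/2**.5*0+ (171.7-4.2-s[0]-s[1])/2**.5*1-0,1)) if 0 else print(k,s[:2].round(0),round((147-s[0]-s[1])/2**.5-3,1))
E
```

```text
[[0.57604674 0.15106109 0.07967673]] [[0.57083402 0.160543   0.044     ]]
d [ 13.07754112 -20.4941198  -10.22112287] [ 10.71175509 -22.55413649  -8.74046617] 1.8063370232945257 5.855553375553154
26 [ 10.27664283 -18.69314392  -7.60209441]
28 [ 10.98151527 -19.97530213  -8.57474587]
30 [ 11.66960518 -21.22693301  -9.59786761]
chA [66. 57.] 14.5
chB [82. 40.] 14.4
spA [67. 30.] 32.0
spB [48. 56.] 27.2
rA [86. 16.] 29.1
rB [32. 62.] 35.0
```

Emit:
send_rows --steps '[[0, [0, 0, 0], 0], [0, [0, 0, 0], 0], [0, [0, 0, 0], 0], [0, [0, 0, 0], 0], [0, [0, 0, 0], 0]]'

```text
clock: 8.45
eef_pos: [0.595, 0.1179, 0.1261]
eef_rot: [-0.608, 0.609, -0.361, 0.36]
wrist_force: [0.3, 0.2, -2.5]
opening: 0.158
```

Emit:
send_rows --steps '[[0, [0, 0, 0], 0], [0, [0, 0, 0], 0], [0, [0, 0, 0], 0], [0, [0, 0, 0], 0], [0, [0, 0, 0], 0]]'

```text
clock: 8.95
eef_pos: [0.595, 0.1179, 0.1261]
eef_rot: [-0.608, 0.609, -0.361, 0.36]
wrist_force: [-0.3, 0.1, -3.3]
opening: 0.157
```

```bash
python3 look.py 12; python3 - <<'E'
import cv2,numpy as np
a,b,c=[cv2.imread(f"pics/{n}.png") for n in("scene0","s12","s11")]
g=lambda i:cv2.cvtColor(i,cv2.COLOR_BGR2GRAY)
for nm,(x,y,w,h) in dict(tin=(222,278,44,42),cleaner=(306,304,48,44),spool=(296,166,24,36)).items():
    r=cv2.matchTemplate(g(b)[y-6:y+h+6,x-6:x+w+6],g(a)[y:y+h,x:x+w],cv2.TM_CCOEFF_NORMED);_,v,_,l=cv2.minMaxLoc(r);print(nm,v,l[0]-6,l[1]-6)
print("tray diff 11-12 mean/max",cv2.absdiff(b,c)[200:300,255:370].mean(),cv2.absdiff(b,c)[200:300,255:370].max())
E
```

```text
8.95 [0.5950463  0.11793755 0.12606143] [-0.31569071  0.06969233 -3.27551926] [ 0.23067852  0.10749651 -0.00683742] 13.649757238347568
tin 0.8051215410232544 0 0
cleaner 0.9385483264923096 0 0
spool 0.5984199047088623 0 0
tray diff 11-12 mean/max 2.634 65
```

View pics/b12.png

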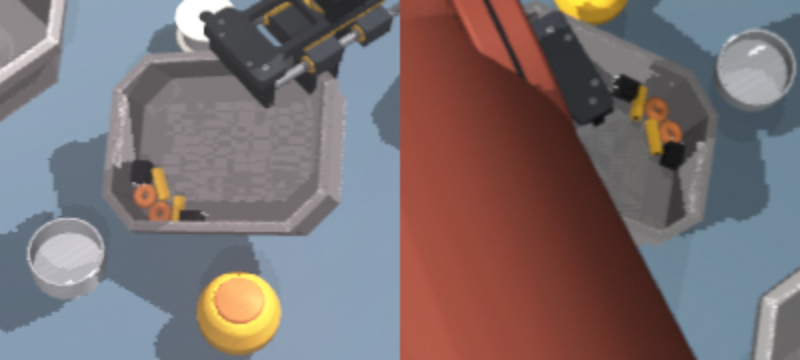

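```bash
cat > f.py <<'E'
from h import *
F=[];T=[];O=[]
for i in range(12):
    imaging.read_camera("top");s=manip.read_state();F.append(s["wrist_force"]);T.append(s["wrist_torque"]);O.append(s["opening"]*87)
F=np.array(F);print(s["clock"],F.mean(0),F.std(0)/12**.5,np.mean(T,0),np.mean(O))
E
python3 f.py
```

```text
9.65 [-0.50668796  0.15159191 -2.36529646] [0.10211409 0.12391927 0.09804199] [ 0.25474258  0.14681554 -0.0264838 ] 13.741236329425321
```

Emit:
send_rows --steps '[[0, [0, 0, -0.6], 0], [0, [0, 0, -1.2], 0], [0, [0, 0, -1.8], 0], [0, [0, 0, -2.4], 0], [0, [0, 0, -3], 0]]'

```text
clock: 10.15
eef_pos: [0.595, 0.1181, 0.123]
eef_rot: [-0.608, 0.609, -0.361, 0.36]
wrist_force: [-1.0, 0.9, -0.9]
opening: 0.152
```

```bash
python3 f.py
```

```text
10.75 [-0.44121355  1.16323757 -1.53576988] [0.129851   0.11586055 0.1523223 ] [ 0.3518986   0.14696582 -0.0253944 ] 13.255922956328327
```

Emit:
send_rows --steps '[[0, [0, 0, 0.6], 0], [0, [0, -0.1, 1.2], 0], [0, [0, -0.2, 1.8], 0], [0, [0, -0.2, 2.4], 0], [0, [0, -0.2, 3], 0]]'

```text
clock: 11.25
eef_pos: [0.595, 0.1176, 0.1261]
eef_rot: [-0.608, 0.609, -0.361, 0.36]
wrist_force: [-0.3, -0.9, -2.2]
opening: 0.151
```

Emit:
send_rows --steps '[[0, [0, 0, 0], 0], [0, [0, 0, 0], 0], [0, [0, 0, 0], 0], [0, [0, 0, 0], 0], [0, [0, 0, 0], 0]]'

```text
clock: 11.75
eef_pos: [0.595, 0.1177, 0.126]
eef_rot: [-0.608, 0.609, -0.361, 0.36]
wrist_force: [-0.8, -0.4, -2.4]
opening: 0.158
```

```bash
python3 f.py;python3 look.py 13; python3 z.py 11 12 13
```

```text
12.35 [ 0.05848453  0.22642634 -2.77670609] [0.11124413 0.1289215  0.11801483] [ 0.19833957  0.09501933 -0.00542784] 13.721221123186284
12.35 [0.59501846 0.11763773 0.1260656 ] [-0.06379531  0.35635759 -3.26807199] [ 0.25378936  0.13054697 -0.01835683] 14.04767036394735
(600, 780, 3)
```

View pics/z13.png

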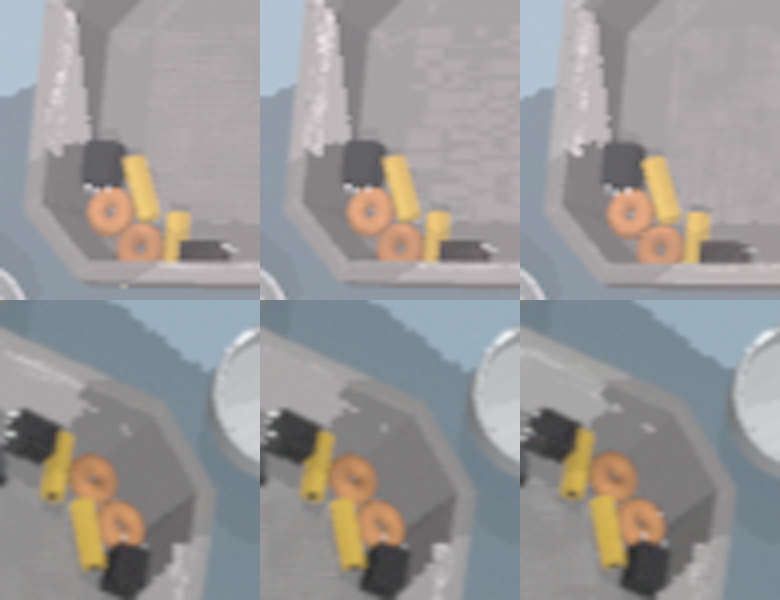

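Emit:
send_rows --steps '[[0, [0.6, -1, 1.4], 0], [0, [1.2, -2.2, 2.8], 0], [0, [1.8, -3.3, 4.2], 0], [0, [1.4, -2.6, 3], 0], [0, [1, -1.8, 2], 0]]'

```text
clock: 12.95
eef_pos: [0.5961, 0.1159, 0.1281]
eef_rot: [-0.608, 0.609, -0.361, 0.36]
wrist_force: [-0.5, 0.8, -2.4]
opening: 0.154
```

Emit:
send_rows --steps '[[0, [0, 0, 0], 0], [0, [0, 0, 0], 0], [0, [0, 0, 0], 0], [0, [0, 0, 0], 0], [0, [0, 0, 0], 0]]'

```text
clock: 13.45
eef_pos: [0.5961, 0.1159, 0.1281]
eef_rot: [-0.608, 0.609, -0.361, 0.36]
wrist_force: [0.1, 0.2, -2.5]
opening: 0.159
```

```bash
python3 f.py;python3 look.py 14; python3 z.py 11 13 14
```

```text
14.05 [-0.35405367  0.35052404 -2.14846671] [0.08414231 0.16754022 0.14121794] [ 0.26230897  0.09687432 -0.00706653] 13.860793013079466
14.05 [0.59607682 0.11591902 0.12809088] [ 0.11339523  0.34066752 -1.68793172] [ 0.26460124  0.12574127 -0.06237606] 14.224881511358575
(600, 780, 3)
```

View pics/z14.png

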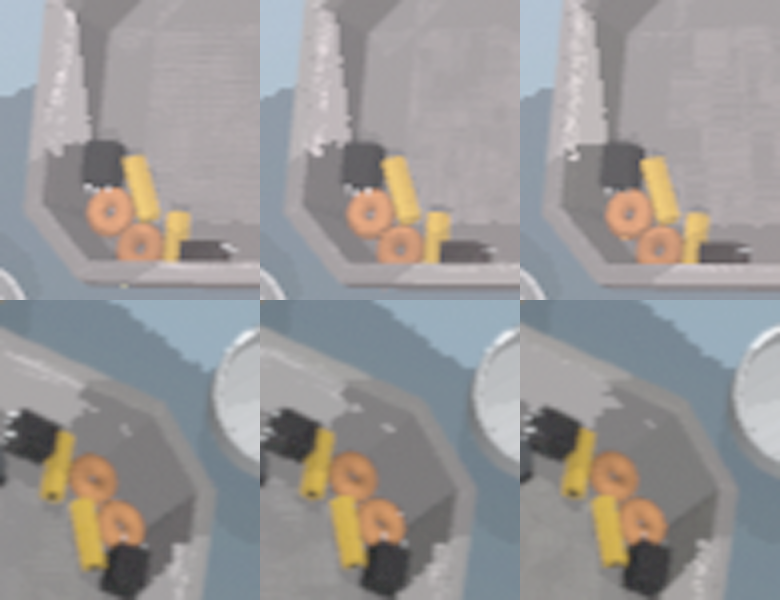

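```bash
python3 -c "
from bench import ticket
print(ticket.close_job())"
```

```text
the job is handed in; nothing more can be done
None
```

I pinched the tray's far clipped rim at 8 N and rocked the tray up about its foot beside the tin. I then handed in at about 14 s with the arm still holding it.

**Tilt:** about 29–30°, judged from the rim's movement in both cameras and from the finger opening.

**Parts:** the last pictures show all six in one touching group at the clipped corner. Both chokes lie against the clip, the spacers are just behind them, and the relays are on the two side walls. Relay B is the farthest out, about 54 mm from the corner's foot. The group had stopped moving.

**Corner on the bench:** the rim beside the tin moved as a tilt about a fixed foot predicts, to about 1–3 mm. The lift force was about 2.1 N, and tray plus parts weigh about 3.3 N, so the corner still bears roughly 1 N. Just before the end it bore only about 0.5 N, so I went slightly higher and came back down to load it more.

**Other things:** an image match done before the last small adjustments showed no shift of the tin, tip cleaner or spool. The gripper partly hid the spool, so its match was weak (0.60). I saw a clear gap between the rim and the tin at the end.

**Disagreements:**
- Single force readings scattered by about 1 N, so I averaged them.
- The rays from the two cameras missed each other by 5–6 mm at one rim corner.

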